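# Unlatch and open the windowed carrier holder

## Task

The pull test is finished: open the carrier holder whose lid has a window. Press its release tab down until the lid springs up on its own, take your hand away from the lid for a moment, then push the lid right over past upright until it rests fully open against its stop. Only press and push with the fingertips: leave the holder standing where it is and the carrier lying in its nest, leave the ribbed-lid holder shut, and do not shift anything else on the bench.

Things in the scene. Friction and masses are not known exactly. Their poses are not given: they have to be found in the camera images.
- window_holder: the holder to open: aluminium block 114 x 66 mm, loose on rubber feet, about 0.9 kg, walls 30 mm high round a nest; hinged steel lid with a 52 x 34 mm window, shut between 32 and 37 mm height; hook up to 42 mm. Origin: centre of the underside; x from the release tab (front, towards the robot) to the hinge (rear), y along the hinge, z up
- window_tab (a point): centre of the upper face of its black release tab (32 mm long in x, 26 wide, 4 thick), 30 mm above the bench, 82 mm in front of the holder's origin; the pivot lies 21.5 mm behind and 8 mm below. Pressed 3 mm down here (3 N) it frees the lid; end stop at 8 mm (5 N); springs back. Its hook, 20 mm behind this point and 12 mm higher, swings 7 mm forward
- window_latch (a joint): angle of the tab in rad: 0 at rest, grows as the tab is pressed down, hook clear of the lid at about 0.15, end stop 0.38
- window_lid (a joint): angle of the windowed lid in rad: 0 shut, grows as it opens; its plungers throw it up to about 0.77, where it rests; from there it must be pushed (under 1 N at its front edge); upright at 1.57; beyond about 1.65 it falls back of its own weight; end stop 1.92
- window_lid_edge (a point): middle of the front edge of the windowed lid, half-way through its 5 mm thickness, 104.5 mm from the hinge axis; the lid is 62 mm wide there, and the solid bar behind the edge is 26 mm deep before the window begins. It moves with the lid
- window_hinge (a point): middle of the lid's hinge axis, 50 mm behind the holder's origin, 34.5 mm high; the axis is along the holder's y
- carrier_mid (a point): middle of the machined carrier block (64 x 41 mm, 12 mm high, its pins to 17 mm) lying loose in the nest of the windowed holder, floor of the nest 10 mm above the bench
- solid_holder: the other holder, of the same make and size but with a closed lid that carries five dark cross ribs (up to 43.5 mm high): stays shut. Origin and axes as for the windowed one. The two may stand in either place, about 0.15 to 0.2 m apart
- solid_lid (a joint): angle of the ribbed lid in rad, 0 shut: stays shut
- tweezers: bystander: steel tweezers 126 x 15 x 10 mm lying between the two holders, pointing away from the robot; origin at the underside
- tip_vial: bystander: small white vial with a yellow cap, diameter 23 mm, 40 mm high, standing between and behind the holders; origin at the underside
- weight: bystander: cylindrical calibration weight, diameter 25 mm, 30 mm high, standing between and in front of the holders; origin at the underside
- wire_spool: bystander: wire spool lying flat, diameter 51 mm, 25 mm high, behind on the right; origin at the underside
- flux_vial: bystander: white vial with a black cap, diameter 31 mm, 62 mm high, behind; origin at the underside
- cartridge: bystander: grey tool cartridge 86 x 23 x 18 mm, lying at the front left; origin at the underside
Not all that is in view belongs to the job. What is shaped like the part that bears carrier_mid but red is not meant.

How it is judged:
By the outcome, as a careful person would: the job done as asked, in the order asked, and still so for the second after the job is handed in, with the robot touching nothing.
It also fails if it takes over 48 s, if anything falls off the work surface, if the arm or the gripper's body presses on something with over 40 N, if the wrist force passes 120 N, or if a joint passes its speed limit or range.

## Robot

A 7-joint arm with a two-finger parallel gripper is mounted at the origin on a cart in front of the work surface, level with it; the furniture and walls round the work are solid. World frame = base frame: x ahead of the robot, y to its left, z up, the work surface at z = 0. Lengths are in m, angles in rad, forces in N, time in s.
With the tool pointing down it reaches from about 0.425 to 0.925 m from the base axis. Payload 6.8 kg.
Tool frame: the origin (TCP) lies on the centre line of the jaws, within the pads' length; the fingertips stand bot.tip_reach ahead of it and the grasp point (between the pads) lies 3 mm ahead of it (bot.tip_reach is the distance from the TCP to the fingertips, in m); z points along the fingers, y is the line along which they close (so a half turn about z gives the same grasp; the last joint's range is limited). The gripper opens to 85 mm and grips with 20 to 120 N. Pads are 22 mm wide; open, the fingers measure 114 mm over their backs; the gripper's body (76 mm by 85 mm) begins 54 mm behind the grasp point. The pads swing forward as they close: fully open they stand 13 mm farther back than shut.
Start: joints at [1.237, 0.477, 0.022, 1.555, -0.011, 1.109, -0.083], TCP at [0.151, -0.658, 0.253] pointing down, gripper open.
Joint ranges: [-2.96, 2.96], [-0.34, 2.1], [-1.41, 1.46], [0.24, 2.44], [-1.37, 4.51], [0.17, 1.92], [-2.96, 2.96]. Speed limits (rad/s): [2.39, 2.39, 3.14, 3.14, 3.14, 3.14, 3.14].

## Interface

Orientations are given as a unit quaternion [w, x, y, z].
In Python, from station import bot gives the robot as it stands.
- The arm moves only by the tool jog_arm, never from a script. Its argument "deltas" is a list of rows, each a list of 7 numbers: the shift along the world's x, y, z in m, then the turn, a rotation vector about the world's x, y, z in rad, then the opening, from 0 (shut) to 1 (fully open). In form: [[x, y, z, rx, ry, rz, grip], ...]. A call has 1 to 10 rows; each row shifts and turns the commanded pose from where the row before left it; what a row does not reach is not made up. A row lasts 1/10 s, in which the tool goes at most 50 mm and 8.59 degrees, less where a joint would pass 70% of its speed; a pose out of reach is approached as far as the arm can. A call with a gripper value outside its range is refused whole. The fingers move at their own pace and stop on an object; "newtons" is the grip in N (left out, the last holds). Time passes only in rows, so rows that do not move let the fingers close. It gives the time, the measured TCP pose, the force, the opening and the grip force at its end, in the units of the state.
- bot.get_obs(): the state, without advancing time (a new reading comes with each control period).
- bot.read_camera(name): name is "scene" or "top" or "wrist"; returns a dict with "img" (480x640x3 uint8, red, green, blue), "K" (3x3 intrinsics, pixels), "eye" and "attitude" of the camera in the world. Camera axes: x right, y down, z forward; pixel columns grow to the right and rows downward; lengths in m; the calibration is good to about 2 mm. A picture is of the moment at which its call begins. There is no depth.
- bot.hand_in(): hands the job in; it is judged then, once.
The state is a dict: "t": time; "q": joint angles; "joint_vel": joint speeds; "joint_torque": joint torques, N m; "eef_pos": TCP position; "tool_rot": TCP orientation; "contact_force": force on the tool from outside, world axes, zero at the start; "torque": the same for the moment, N m; "gripper_width": opening from 0.0 (shut) to 1.0 (fully open); "grasp_force": force on a finger pad.
Only numpy, scipy, OpenCV 4.12 (cv2) and the standard library are available. Lean on these libraries where they do the work, as an engineer would, in place of code of your own. Each camera call takes 0.05 s, during which the arm holds its last target. There are 200 camera calls.

## Working session

There is one attempt and no reset: what is moved stays moved. The work goes in short steps, Python scripts to look and compute and a tool call to move; the robot and the scene stay as the last step left them, time stands still between calls to the robot, and variables do not carry over. Pictures are saved under pics/ and viewed, at most 10 in all, crops included, and the job is handed in when it is done.

Besides the shell and the picture viewer there is one more tool, called after "Call:" as name(argument=value, ...) on one line, values as JSON. jog_arm: Moves the arm, as the interface text tells. Its arguments: {"type":"object","properties":{"deltas":{"type":"array"},"newtons":{"type":"number"}},"required":["deltas"]}

```bash
mkdir -p pics; cat > h.py <<'E'
from station import bot
import numpy as np, cv2
from scipy.spatial.transform import Rotation as R
def cam(n):
    c=bot.read_camera(n); a=np.array(c["attitude"],float)
    M=a if a.shape==(3,3) else R.from_quat(a,scalar_first=True).as_matrix()
    return c["img"],np.array(c["K"]),np.array(c["eye"]),M
def ray(c,u,v,z):
    d=c[3]@np.linalg.inv(c[1])@[u,v,1]; return c[2]+d*(z-c[2][2])/d[2]
def proj(c,p):
    q=c[1]@(c[3].T@(np.array(p)-c[2])); return q[:2]/q[2]
def save(img,n): cv2.imwrite("pics/"+n+".png",img[:,:,::-1])
E
python3 - <<'E'
from h import *
import pickle
for n in("top","scene"):
    c=cam(n); save(c[0],n); pickle.dump(c,open(n+".pkl","wb")); print(n,c[1].tolist(),c[2],c[3].tolist())
o=bot.get_obs();print(o, bot.tip_reach)
E
```

```text
top [[615.3387008844348, 0.0, 322.4746767189317], [0.0, 615.3387008844348, 239.1985995516103], [0.0, 0.0, 1.0]] [ 0.47465086 -0.03087133  1.0773589 ] [[0.025554336277045234, -0.9943382537077252, 0.10314268326406434], [-0.9995512622835994, -0.027027866955275977, -0.012913886909492286], [0.015628498478834914, -0.10276639344318408, -0.994582735831453]]
scene [[546.0801778129876, 0.0, 318.6903140791013], [0.0, 546.0801778129876, 242.92174865386], [0.0, 0.0, 1.0]] [ 0.17887275 -0.53728596  0.7303889 ] [[0.7973059593597535, -0.4292400981920572, 0.42433023139236326], [-0.6033099976487455, -0.5876090818115355, 0.5391962664092504], [0.017895639315045564, -0.6859070673762429, -0.7274690653332473]]
{'t': 0.1, 'q': array([ 1.2368891 ,  0.47775302,  0.02234995,  1.55634559, -0.01149313,
        1.1093136 , -0.08309874]), 'joint_vel': array([ 7.10535404e-04, -3.27469034e-03, -9.08726298e-06, -2.37940885e-03,
        2.00549895e-03, -7.07481361e-04,  6.08936287e-04]), 'joint_torque': array([ 4.60948795e-03, -5.97759926e+01,  1.61329519e+00, -2.81955171e+01,
        1.27759823e-02,  4.95761502e-03,  8.65871982e-06]), 'eef_pos': array([ 0.15100119, -0.65737986,  0.25240215]), 'tool_rot': array([-8.30063659e-04,  9.93631789e-01,  1.12672768e-01, -1.61420891e-04]), 'contact_force': array([-1.54766844, -0.21951816,  0.29968499]), 'torque': array([-0.02226194, -0.01158505, -0.0065666 ]), 'grasp_force': 0.0, 'gripper_width': 1.0024329240868066} 0.022
```

View pics/top.png

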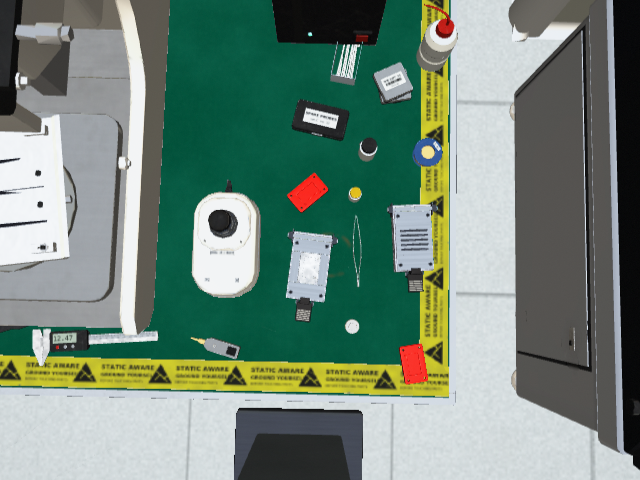

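View pics/scene.png

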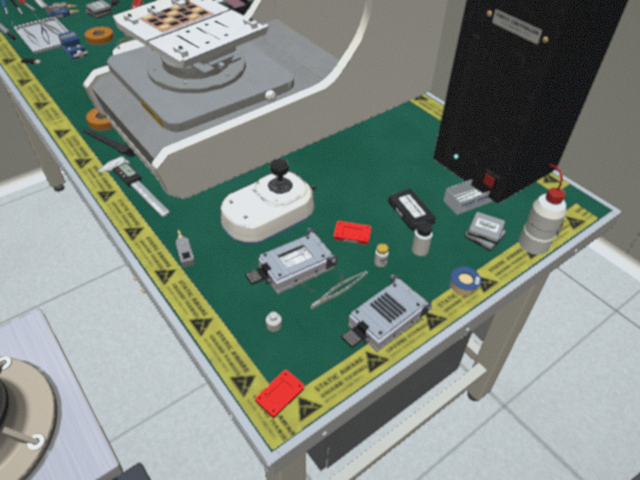

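Two candidates: the holder at top pixel (310,267) and the one at (412,240). The left one appears to have a window and the right one dark ribs. I'll check this in an enlarged crop.

```bash
python3 - <<'E'
import pickle,cv2
c=pickle.load(open("top.pkl","rb"));im=c[0][215:335,280:440]
cv2.imwrite("pics/crop.png",cv2.resize(im,None,fx=5,fy=5,interpolation=cv2.INTER_CUBIC)[:,:,::-1])
E
```

```text
(no output)
```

View pics/crop.png

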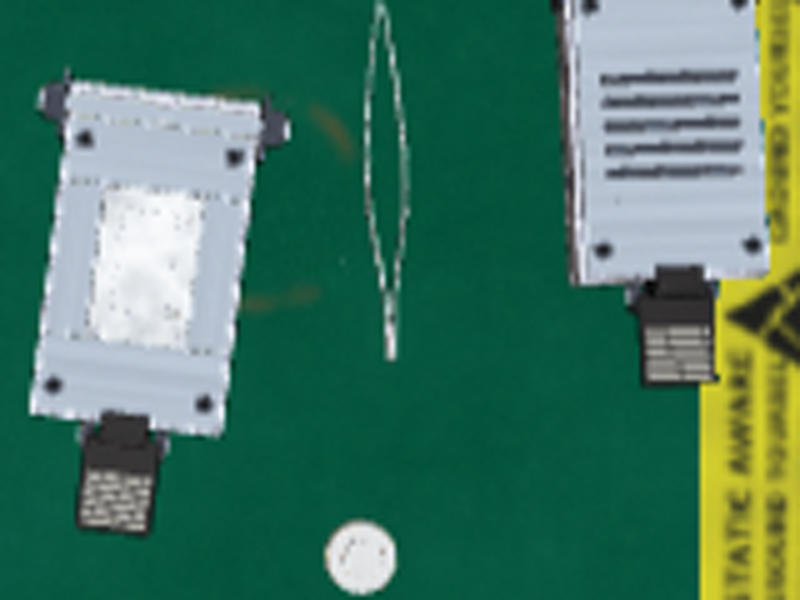

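The crop shows a window at (147,267) in the left holder's lid, and its tab at about (118,490). The right holder has five dark ribs, so the left one is the holder to open.

```bash
python3 - <<'E'
from h import *
import pickle
c=pickle.load(open("top.pkl","rb"))
P=lambda u,v,z:ray(c,280+(u-2)/5,215+(v-2)/5,z)
h1,h2=P(52,98,.0345),P(277,128,.0345)
l1,l2=P(32,412,.037),P(221,435,.037)
r1,r2=P(70,82,.037),P(262,104,.037)
t=P(115,531,.03)
for n,v in dict(h1=h1,h2=h2,hm=(h1+h2)/2,lm=(l1+l2)/2,rm=(r1+r2)/2,tabfront=t,weight=P(361,557,.03),tw=P(390,355,.01),tw2=P(380,0,.01)).items(): print(n,v.round(4))
ax=(h1+h2)/2-t;print(np.degrees(np.arctan2(ax[1],ax[0])),np.linalg.norm(ax), "expected .148")
for a,b in((l1,l2),(r1,r2),(h1,h2)):
  d=a-b;print(np.degrees(np.arctan2(-d[0],d[1])),np.linalg.norm(d))
for a,b in((l1,r1),(l2,r2)):
  d=b-a;print(np.degrees(np.arctan2(d[1],d[0])),np.linalg.norm(d))
print(R.from_quat(bot.get_obs()["tool_rot"],scalar_first=True).as_matrix().round(3))
E
```

```text
h1 [0.5899 0.0111 0.0345]
h2 [ 0.5817 -0.0658  0.0345]
hm [ 0.5858 -0.0273  0.0345]
lm [ 0.4801 -0.0174  0.037 ]
rm [ 0.5923 -0.0277  0.037 ]
tabfront [ 0.444  -0.0145  0.03  ]
weight [ 0.4374 -0.0977  0.03  ]
tw [ 0.5062 -0.1076  0.01  ]
tw2 [ 0.6302 -0.1017  0.01  ]
-5.179662761564262 0.14243814409258576 expected .148
-5.436288136395105 0.06405279388191068
-5.012761043460797 0.0657502236830718
-6.0781572303607625 0.07736269259533807
-4.782899690900193 0.11244874988114927
-5.645992809970765 0.11292821200947609
[[ 0.975  0.224 -0.001]
 [ 0.224 -0.975  0.002]
 [-0.    -0.002 -1.   ]]
```

Call:
jog_arm(deltas=[[0.03,0.04,0,0,0,-0.032,0],[0.03,0.04,0,0,0,-0.032,0],[0.03,0.04,0,0,0,-0.032,0],[0.03,0.04,0,0,0,-0.032,0],[0.03,0.04,0,0,0,-0.032,0],[0.03,0.04,0,0,0,-0.032,0],[0.03,0.04,0,0,0,-0.032,0],[0.03,0.04,0,0,0,-0.032,0],[0.03,0.04,0,0,0,-0.032,0],[0.03,0.04,0,0,0,-0.032,0]])

```text
t: 1.1
eef_pos: [0.4518, -0.2561, 0.2532]
tool_rot: [0.0, 0.999, -0.048, -0.0]
contact_force: [0.6, -0.1, -0.4]
gripper_width: -0.0
grasp_force: 0.0
```

Call:
jog_arm(deltas=[[0,0.04,-0.02,0,0,0,0],[0,0.04,-0.02,0,0,0,0],[0,0.04,-0.02,0,0,0,0],[0,0.04,-0.02,0,0,0,0],[0,0.04,-0.02,0,0,0,0],[0,0.04,-0.02,0,0,0,0],[0,0,0,0,0,0,0],[0,0,0,0,0,0,0]])

```text
t: 1.9
eef_pos: [0.4507, -0.0171, 0.1328]
tool_rot: [0.0, 0.999, -0.046, -0.001]
contact_force: [0.9, -0.6, 0.3]
gripper_width: -0.002
grasp_force: 0.0
```

```bash
python3 - <<'E'
from h import *
c=cam("wrist"); save(c[0],"wrist1");o=bot.get_obs();print(o["t"],o["eef_pos"],o["gripper_width"],R.from_quat(o["tool_rot"],scalar_first=True).as_matrix().round(3).tolist())
O=np.array([.5352,-.0227,0]);ax=np.array([.9957,-.0924,0]);ay=np.array([.0924,.9957,0])
for n,(x,y,z) in dict(tab=(-82,0,30),tf1=(-98,13,30),tf2=(-98,-13,30),lid1=(-54.5,31,37),lid2=(-54.5,-31,37)).items(): print(n,proj(c,O+ax*x/1e3+ay*y/1e3+[0,0,z/1e3]).round(1))
print("tip",proj(c,o["eef_pos"]-[0,0,.022]))
import pickle;pickle.dump(c,open("w1.pkl","wb"))
E
```

```text
1.95 [ 0.45103499 -0.01828936  0.13324117] -2.6854831705664897e-05 [[0.996, -0.094, -0.001], [-0.094, -0.996, -0.0], [-0.001, 0.0, -1.0]]
tab [316.8 240.2]
tf1 [294.  267.2]
tf2 [339.9 267.2]
lid1 [256.9 193.8]
lid2 [376.  193.9]
tip [322.66627687 311.15674792]
```

View pics/wrist1.png

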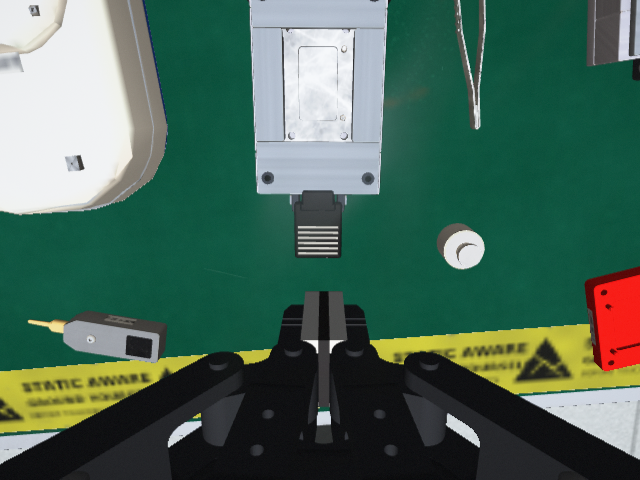

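The wrist picture shows the lid edge at row 193 and the tab spanning columns 295–342, rows 200–258. This matches the model to within 2 mm, and the fingertip is nearly in line. Descending to just above the tab.

Call:
jog_arm(deltas=[[-0.003,0.002,-0.025,0,0,0,0],[0,0,-0.025,0,0,0,0],[0,0,-0.02,0,0,0,0],[0,0,-0.006,0,0,0,0],[0,0,0,0,0,0,0],[0,0,0,0,0,0,0]])

```text
t: 2.55
eef_pos: [0.4489, -0.0165, 0.0582]
tool_rot: [0.0, 0.999, -0.048, 0.001]
contact_force: [-0.3, 0.1, 0.2]
gripper_width: -0.003
grasp_force: 0.0
```

Call:
jog_arm(deltas=[[0,0,-0.001,0,0,0,0],[0,0,-0.001,0,0,0,0],[0,0,-0.001,0,0,0,0],[0,0,-0.001,0,0,0,0],[0,0,0,0,0,0,0],[0,0,0,0,0,0,0]])

```text
t: 3.15
eef_pos: [0.4481, -0.0158, 0.0533]
tool_rot: [0.0, 0.999, -0.047, -0.0]
contact_force: [0.5, -0.3, -0.6]
gripper_width: 0.001
grasp_force: 0.0
```

Tip at about 31 mm with no contact yet. Pressing in small steps.

Call:
jog_arm(deltas=[[0,0,-0.001,0,0,0,0],[0,0,-0.001,0,0,0,0],[0,0,-0.001,0,0,0,0],[0,0,0,0,0,0,0],[0,0,0,0,0,0,0]])

```text
t: 3.65
eef_pos: [0.4477, -0.0158, 0.0502]
tool_rot: [0.0, 0.999, -0.047, -0.0]
contact_force: [-1.7, 0.3, 3.0]
gripper_width: 0.002
grasp_force: 1.5
```

Call:
jog_arm(deltas=[[0,0,-0.001,0,0,0,0],[0,0,-0.001,0,0,0,0],[0,0,0,0,0,0,0],[0,0,0,0,0,0,0]])

```text
t: 4.05
eef_pos: [0.4473, -0.0158, 0.0481]
tool_rot: [0.0, 0.999, -0.047, -0.001]
contact_force: [-5.5, 2.0, 4.6]
gripper_width: -0.004
grasp_force: 2.8
```

```bash
python3 - <<'E'
from h import *
c=cam("scene"); save(cv2.resize(c[0][180:360,200:440],None,fx=3,fy=3),"s2");o=bot.get_obs();print(o["t"],o["eef_pos"],o["contact_force"])
E
```

```text
4.1 [ 0.4472988  -0.01583518  0.04809673] [-5.75899703  1.60535291  5.07817727]
```

View pics/s2.png

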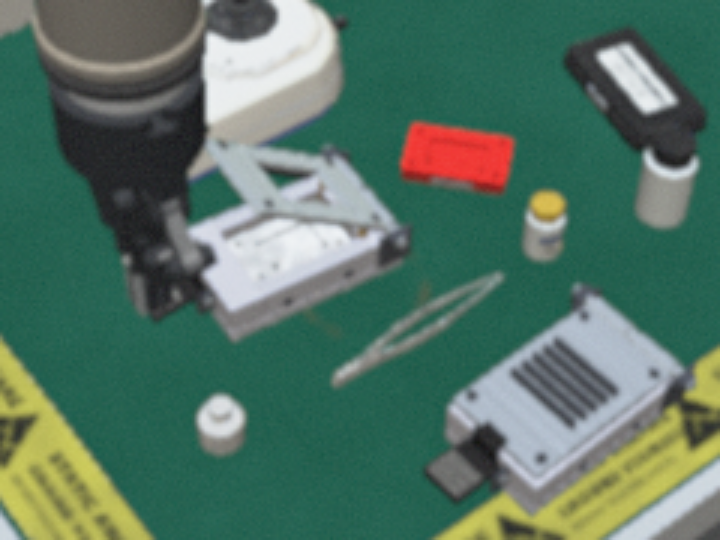

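The lid has sprung up to its rest angle, with its front edge in the crop at about (240,180), and the tab is still held down. I'll release the tab, back off and wait.

Call:
jog_arm(deltas=[[-0.001,0,0.003,0,0,0,0],[-0.003,0,0.006,0,0,0,0],[-0.004,0,0.02,0,0,0,0],[0,0,0.02,0,0,0,0],[0,0,0.018,0,0,0,0],[0,0,0,0,0,0,0],[0,0,0,0,0,0,0],[0,0,0,0,0,0,0],[0,0,0,0,0,0,0],[0,0,0,0,0,0,0]])

```text
t: 5.1
eef_pos: [0.4397, -0.0159, 0.1147]
tool_rot: [0.0, 0.999, -0.047, -0.001]
contact_force: [0.3, -0.2, -0.5]
gripper_width: 0.001
grasp_force: 0.0
```

Call:
jog_arm(deltas=[[0,0,0,0,0,0,0],[0,0,0,0,0,0,0],[0,0,0,0,0,0,0],[0,0,0,0,0,0,0],[0,0,0,0,0,0,0]])

```text
t: 5.6
eef_pos: [0.4401, -0.0159, 0.1153]
tool_rot: [0.0, 0.999, -0.047, -0.0]
contact_force: [-0.6, -0.4, -0.0]
gripper_width: 0.002
grasp_force: 0.0
```

```bash
python3 - <<'E'
from h import *
c=cam("top"); s=cam("scene")
a=cv2.resize(c[0][215:335,240:400],(400,300));b=cv2.resize(s[0][200:320,220:380],(400,300))
save(np.vstack([a,b]),"s3");o=bot.get_obs();print(o["t"],o["eef_pos"],o["contact_force"])
O=np.array([.585,-.0273,.0345]);ax=np.array([.9957,-.0924,0]);ay=np.array([.0924,.9957,0])
for th in(.7,.77,.85):
  for y in(-.031,.031):
    p=O-ax*.1045*np.cos(th)+ay*y+[0,0,.1045*np.sin(th)]
    print(th,y,p.round(4),((proj(c,p)-[240,215])*2.5).round(), (proj(s,p)-[220,200])*2.5+[0,300])
E
```

```text
5.7 [ 0.44010871 -0.01588412  0.11530815] [ 0.22783774 -0.53476952 -1.30223512]
0.7 -0.031 [ 0.5026 -0.0508  0.1018] [215. 176.] [172.34406984 417.38608672]
0.7 0.031 [0.5083 0.011  0.1018] [117. 164.] [125.34510467 357.7435027 ]
0.77 -0.031 [ 0.5074 -0.0512  0.1072] [216. 168.] [178.96950204 408.54553642]
0.77 0.031 [0.5132 0.0105 0.1072] [118. 156.] [131.59297012 349.115608  ]
0.85 -0.031 [ 0.5135 -0.0518  0.113 ] [217. 158.] [187.21336938 398.60611441]
0.85 0.031 [0.5192 0.0099 0.113 ] [119. 146.] [139.40224465 339.44621265]
```

View pics/s3.png

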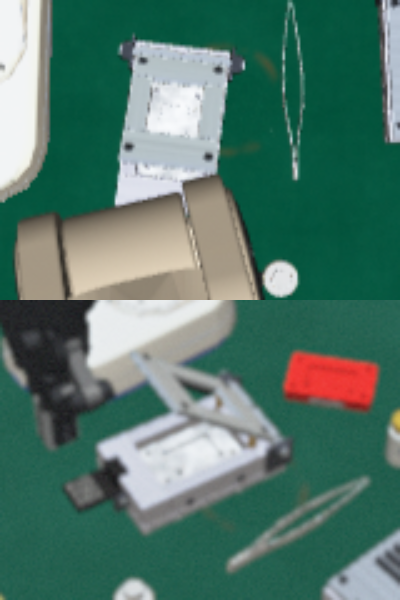

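The lid rests at about 0.77 rad, with its edge in the top view at (118,160)–(216,170), which matches the model. The hand is clear of it. Approaching to push.

Call:
jog_arm(deltas=[[0.02,-0.001,0,0,0,0,0],[0.02,-0.001,0,0,0,0,0],[0.01,-0.001,0,0,0,0,0],[0.004,0,0,0,0,0,0],[0.004,0,0,0,0,0,0],[0.004,0,0.001,0,0,0,0],[0.004,-0.001,0.002,0,0,0,0],[0,0,0,0,0,0,0]])

```text
t: 6.5
eef_pos: [0.5067, -0.02, 0.1187]
tool_rot: [-0.0, 0.999, -0.047, 0.001]
contact_force: [-1.0, -0.1, -0.3]
gripper_width: -0.001
grasp_force: 0.4
```

Call:
jog_arm(deltas=[[0.004,0,0.003,0,0,0,0],[0.004,0,0.003,0,0,0,0],[0.004,-0.001,0.003,0,0,0,0],[0.004,0,0.002,0,0,0,0],[0.004,-0.001,0.002,0,0,0,0],[0.004,0,0.002,0,0,0,0],[0.004,0,0.002,0,0,0,0],[0.004,-0.001,0.002,0,0,0,0],[0,0,0,0,0,0,0]])

```text
t: 7.4
eef_pos: [0.539, -0.0229, 0.1377]
tool_rot: [-0.0, 0.999, -0.047, 0.001]
contact_force: [-0.2, 0.6, 0.3]
gripper_width: 0.002
grasp_force: 0.1
```

```bash
python3 - <<'E'
from h import *
s=cam("scene")
save(cv2.resize(s[0][170:320,220:420],(800,600)),"s4");o=bot.get_obs();print(o["t"],o["eef_pos"],o["contact_force"])
E
```

```text
7.45 [ 0.53850722 -0.02290169  0.1374357 ] [ 0.95111284  0.73948477 -0.1448366 ]
```

View pics/s4.png

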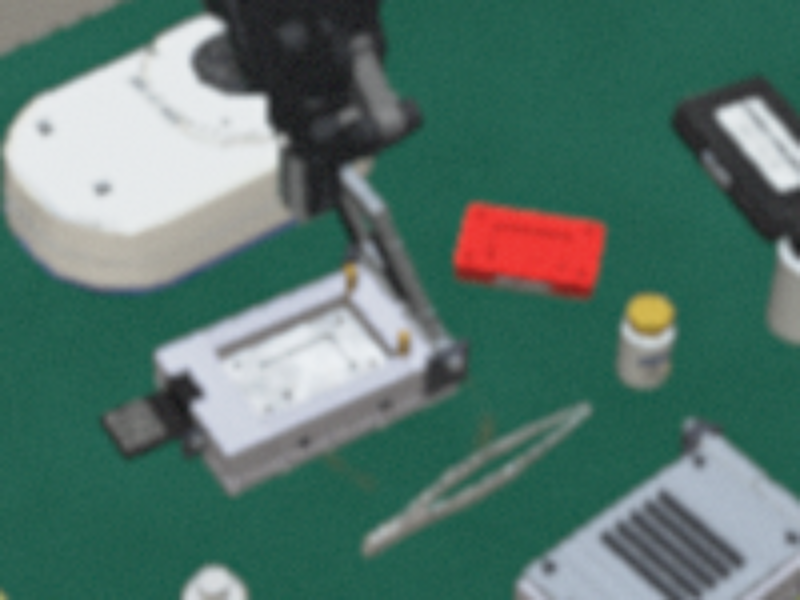

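The finger is pushing the lid, now at about 1.2 rad, and the holder hasn't moved. Continuing over the top.

Call:
jog_arm(deltas=[[0.005,0,0.002,0,0,0,0],[0.005,-0.001,0.002,0,0,0,0],[0.005,0,0.001,0,0,0,0],[0.005,-0.001,0.001,0,0,0,0],[0.005,0,0,0,0,0,0],[0.005,-0.001,0,0,0,0,0],[0.005,0,0,0,0,0,0],[0.005,-0.001,0,0,0,0,0],[0.004,0,0,0,0,0,0],[0,0,0,0,0,0,0]])

```text
t: 8.45
eef_pos: [0.5827, -0.0268, 0.1433]
tool_rot: [-0.0, 0.999, -0.047, 0.0]
contact_force: [-0.8, 0.1, -0.2]
gripper_width: -0.002
grasp_force: 0.0
```

Call:
jog_arm(deltas=[[0.004,0,0,0,0,0,0],[0.004,-0.001,0,0,0,0,0],[0.004,0,0,0,0,0,0],[0.003,0,0,0,0,0,0],[0,0,0,0,0,0,0],[0,0,0,0,0,0,0],[0,0,0,0,0,0,0]])

```text
t: 9.15
eef_pos: [0.597, -0.0279, 0.1433]
tool_rot: [0.0, 0.999, -0.047, -0.0]
contact_force: [-0.5, 0.5, -0.1]
gripper_width: -0.001
grasp_force: 0.0
```

Call:
jog_arm(deltas=[[-0.01,0.001,0,0,0,0,0],[-0.03,0.003,0.01,0,0,0,0],[-0.04,0.003,0.02,0,0,0,0],[-0.04,0.003,0.02,0,0,0,0],[0,-0.04,0.02,0,0,0,0],[0,-0.04,0.02,0,0,0,0],[0,-0.04,0,0,0,0,0],[0,-0.04,0,0,0,0,0],[0,-0.04,0,0,0,0,0],[0,0,0,0,0,0,0]])

```text
t: 10.15
eef_pos: [0.4752, -0.2238, 0.2333]
tool_rot: [0.001, 0.999, -0.051, -0.0]
contact_force: [0.2, -0.5, 0.1]
gripper_width: 0.002
grasp_force: 0.0
```

```bash
python3 - <<'E'
from h import *
c=cam("top");s=cam("scene")
save(np.vstack([cv2.resize(c[0][185:345,270:450],(337,300)),cv2.resize(s[0][180:340,220:400],(337,300))]),"s5");o=bot.get_obs();print(o["t"],o["eef_pos"],o["contact_force"])
O=np.array([.585,-.0273,.0345]);ax=np.array([.9957,-.0924,0]);ay=np.array([.0924,.9957,0]);f=337/180
for th in(1.57,1.8,1.92):
  for y in(-.031,.031):
    p=O-ax*.1045*np.cos(th)+ay*y+[0,0,.1045*np.sin(th)]
    print(th,y,((proj(c,p)-[270,185])*f).round(), ((proj(s,p)-[220,180])*f+[0,300]).round())
E
```

```text
10.25 [ 0.47622241 -0.21823677  0.23308585] [-0.30542376  0.87521274 -0.32228123]
1.57 -0.031 [117.  90.] [211. 360.]
1.57 0.031 [42. 81.] [172. 318.]
1.8 -0.031 [120.  62.] [234. 352.]
1.8 0.031 [46. 53.] [195. 311.]
1.92 -0.031 [122.  48.] [246. 350.]
1.92 0.031 [47. 39.] [207. 310.]
```

View pics/s5.png

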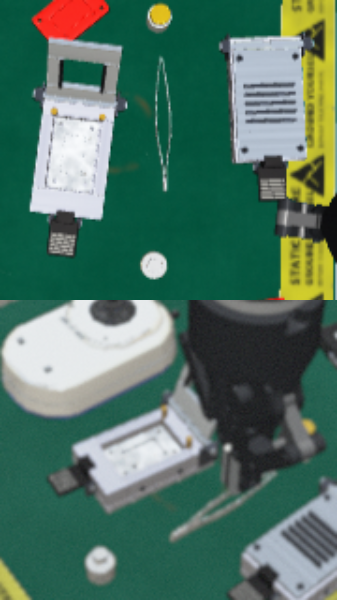

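The lid edge in the top view is at (47,39)–(124,46), which matches 1.92 rad, so it is resting on its stop. The holder, carrier and bystanders haven't moved, and the hand is clear.

```bash
python3 -c "
from station import bot
print(bot.hand_in())"
```

```text
the job is handed in; nothing more can be done
None
```

The windowed holder's lid is fully open against its stop, the ribbed holder is still shut, the last camera pictures show nothing else moved, and the job is handed in at about 10 s of the 48 s allowed.

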